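Press the tube cap home, index the capping carriage one hole and hold it there

ROBOT

A 6-joint arm with a two-finger parallel gripper is mounted at the origin on the work surface. World frame = base frame: x ahead of the robot, y to its left, z up, the work surface at z = 0. Lengths are in mm, angles in rad, forces in N, time in s.
With the tool pointing down it reaches from about 275 to 1000 mm from the base axis. Payload 8.4 kg.
Tool frame: the origin (TCP) lies midway between the tips of the shut fingers; the grasp point (between the pads) lies 19 mm behind it; z points along the fingers, y is the line along which they close (so a half turn about z gives the same grasp; the last joint's range is limited). The gripper opens to 85 mm and grips with 20 to 120 N. Pads are 22 mm wide; open, the fingers measure 114 mm over their backs; the gripper's body (76 mm by 85 mm) begins 54 mm behind the grasp point. The pads swing forward as they close: fully open they stand 13 mm farther back than shut.
Start: joints at [-1.137, 0.353, 1.633, -0, 1.155, -0.002], TCP at [263.834, -566.586, 231.281] pointing down, gripper open.
Joint ranges: [-2.63, 2.63], [-0.92, 2.1], [0.06, 2.66], [-1.3, 4.44], [0, 2.69], [-3.02, 3.02]. Speed limits (rad/s): [2.22, 2.22, 2.79, 3.14, 3.14, 3.14].

INTERFACE

Orientations are given as [roll, pitch, yaw] about the fixed x, y, z axes, in that order (R = Rz(yaw) Ry(pitch) Rx(roll)).
In Python, from rig import * gives the robot as it stands.
- The arm moves only by the shell command python3 -m jog 'ROWS' [FORCE]. ROWS is JSON, a list of rows, each an object of numbers: "x", "y", "z": the shift along the tool's x, y, z in cm; "spin": the turn about the tool's z in rad; "grip": the closure, from 0 (fully open) to 1 (shut). In form: [{"x": .., "y": .., "z": .., "spin": .., "grip": ..}, ...]. A call has 1 to 20 rows; each row shifts and turns the commanded pose from where the row before left it, along the tool's axes as they then stand; what a row does not reach is not made up. A row lasts 1/12 s, in which the tool goes at most 41.7 mm and 7.16 degrees, less where a joint would pass 70% of its speed; a pose out of reach is approached as far as the arm can. A call with a gripper value outside its range is refused whole. The fingers move at their own pace and stop on an object; FORCE is the grip in N (left out, the last holds). Time passes only in rows, so rows that do not move let the fingers close. It gives the time, the measured TCP pose, the force, the opening and the grip force at its end, in the units of the state.
- sense(): the state, without advancing time (a new reading comes with each control period).
- grab_frame(name): name is "scene" or "side" or "wrist"; returns a dict with "pixels" (400x640x3 uint8, blue, green, red), "camera_matrix" (3x3 intrinsics, pixels), "k1" (the pictures are not rectified: a ray, as slopes to the right and down, at radius r is drawn at 1 + k1 r^2 times it, then the intrinsics apply), "rvec" (rotation vector, rad) and "tvec" (3), from world to camera coordinates, as OpenCV has them; the wrist camera has in their place "T_tool_cam" (4x4, takes a point from camera to tool coordinates, whose origin is the TCP and whose axes are the flange's). Camera axes: x right, y down, z forward; pixel columns grow to the right and rows downward; lengths in mm; the calibration is good to about 2 mm. A picture is of the moment at which its call begins: read the wrist's pose just before it. There is no depth.
- sign_off(): hands the job in; it is judged then, once.
The state is a dict: "clock": time; "qpos": joint angles; "qvel": joint speeds; "joint_efforts": joint torques, N m; "eef_pos": TCP position; "tcp_rot": TCP orientation; "contact_force": force on the tool from outside, world axes, zero at the start; "wrist_torque": the same for the moment, N m; "opening": opening from 0.0 (shut) to 1.0 (fully open); "grasp_force": force on a finger pad.
Only numpy, scipy, OpenCV 4.12 (cv2) and the standard library are available. Lean on these libraries where they do the work, as an engineer would, in place of code of your own. Each camera call takes 0.05 s, during which the arm holds its last target. There are 200 camera calls.

TASK

On the tube capping press, push the black press head all the way down to its stop so that the cap of the tube under it is fully home, and let the head spring back up. Then grip the black index knob on the carriage, pull it up to free the pin, slide the carriage one hole along so that the next tube with a raised cap stands under the press, and let the pin go fully home in that hole. Finish while still gripping the knob with the pin home, so that the carriage stays locked for the next cap (do not let go of it), and leave the other caps and everything else on the bench as they were.

Things in the scene. Friction and masses are not known exactly. Their poses are not given: they have to be found in the camera images.
- capper: tube capping press, fixed: grey base plate x -140..+95, y -135..+135 mm, 12 thick; ivory column x +54..+90 mm with an overhanging head (x -18..+90, 46 wide, top at 191 mm). Origin on the bench below the ram's axis; z up; y = the way the carriage must slide to the next hole; x from the index knob's side to the column (away from the robot). Position and yaw (within 0.3 rad of the world's) vary
- press_head (a point): centre of the top of the black mushroom push head of the press ram (40 mm across, 20 mm tall, flattish top 28 mm across), 236 mm above the bench when up. It moves straight down with the ram and springs back when released
- ram (a joint): travel of the press ram in m: 0 = up at rest, 0.015 = down at its stop. Its spring takes about 4 N at first and 9 N at the stop; from about 0.009 on the ram's foot also pushes the cap under it (about 5 N more), so about 14 N is needed to reach the stop
- cap_now (a joint): how far the red push cap of the tube now under the press has been pressed in, in m: 0 to 0.001 at the start (cap 6 to 5 mm proud), 0.006 = fully home on the tube's rim. It stays where it is pushed
- cap_next (a joint): the same for the cap of the next tube, 30 mm to the -y side (capper's y) of the first; it is to be left proud
- cap_last (a joint): the same for the last tube, 60 mm to the -y side; it is to be left proud
- carriage (a joint): aluminium carriage with the blue nest of four tubes, m along the capper's y: 0 = present hole, +0.030 = next hole (next raised cap under the press), +0.060 = the one after; stops at -0.033 and +0.063. Pin in a hole: locked but for 1.2 mm play either way; pin out: slides with about 2 N friction. The tubes' row runs along y through the ram's axis, raised caps' tops at 129 mm
- index_knob: black ribbed pull knob of the index plunger on the carriage, an upright cylinder 27 mm across, 26 tall; origin at its centre, 70 mm above the bench with the pin home; at the start 105 mm to the capper's -x and 20 mm to its -y side. Below it a neck 20 mm across, 14 tall, on the carriage's flat tongue (top 40 mm above the bench). Clear all round and above; tubes 90 mm away at +x
- plunger (a joint): lift of the index knob and its pin in m: 0 = pin fully home in a hole, 0.014 = pulled up to its stop. The 8 mm pin is out of the hole from 0.010 on (holes 10.5 mm wide, 30 mm apart). A spring pushes it down with 6 N when home, 9 N at the stop; let down between holes it rides on the steel strip at 0.010 and drops into the next hole that comes beneath
- sample_rack: bystander: blue tube rack with tubes, 165 x 70 x 88 mm, loose; origin at the centre of its underside
- tip_box: bystander: grey box with blue lid for pipette tips, 118 x 82 x 69 mm, loose; origin at the centre of its underside
- kit_carton: bystander: white and red carton, 115 x 80 x 75 mm, loose; origin at the centre of its underside
- spray_bottle: bystander: white spray bottle with blue trigger head, 65 mm across, 170 mm tall, loose; origin at the centre of its underside
- amber_bottle: bystander: amber glass jar with black cap, 60 mm across, 115 mm tall, loose; origin at the centre of its underside
- bench_timer: bystander: white timer lying flat, 68 x 68 x 18 mm, loose; origin at the centre of its underside
- cap_tray: bystander: white tray with spare red caps, 95 x 75 x 22 mm, loose; origin at the centre of its underside
- marker: bystander: black and blue marker pen lying on the bench, 130 mm long, 17 mm thick, loose; origin on the bench below its middle

How it is judged (in metres and radians):
On the way, in this order (a step that is already met when the one before it is completed fails the run):
1. the press head is pushed down to its stop and the cap under it is home, the carriage still in its first hole (value of joint ram above 0.0135 m and value of joint cap_now above 0.0045 m and value of joint carriage below 0.003 m), for 0.1 s.
2. the press head has sprung back up (value of joint ram below 0.002 m), for 0.1 s.
3. the index knob, in the grip, is pulled up and the pin is clear of the first hole (value of joint plunger above 0.0085 m and value of joint carriage below 0.006 m and contact force between the fingers and index_knob above 1 N), for 0.05 s.
At the end, for the whole second after the job is handed in: the carriage is at the next hole (30 mm on, within 2.5 mm), the pin home (within 2 mm), the fingers grip the index knob (over 1.5 N, grasp point within 30 mm of its centre), the first cap home (within 1.5 mm), the press head up (within 2 mm), the other two raised caps still raised (value of joint carriage between 0.0275 and 0.0325 m and value of joint each of plunger, ram below 0.002 m and contact force between the fingers and index_knob above 1.5 N and distance between the grasp point and index_knob below 0.03 m and value of joint cap_now above 0.0045 m and value of joint each of cap_next, cap_last below 0.0025 m); the arm keeps its last pose, push and grip.
It fails at once if another cap was pressed in (value of joint any of cap_next, cap_last above 0.003 m).
It fails at once if a bystander was moved by more than 25 mm (distance of any of sample_rack, tip_box, kit_carton, spray_bottle, amber_bottle, bench_timer, cap_tray, marker from where it was at the start of the episode above 0.025 m).
It also fails if it takes over 48 s, if anything falls off the work surface, if the arm or the gripper's body presses on something with over 40 N, if the wrist force passes 120 N, or if a joint passes its speed limit or range.

## Working session

There is one attempt and no reset: what is moved stays moved. The work goes in short steps, Python scripts to look and compute and a shell command to move; the robot and the scene stay as the last step left them, time stands still between calls to the robot, and variables do not carry over. Pictures are saved under pics/ and viewed, at most 10 in all, crops included, and the job is handed in when it is done.

```bash
mkdir -p pics
cat > h.py <<'E'
from rig import *
import numpy as np, cv2
from scipy.spatial.transform import Rotation as R
def snap(n,f):
    s=sense(); d=grab_frame(n); cv2.imwrite('pics/'+f,d['pixels'])
    if n=='wrist':
        T=np.eye(4); T[:3,:3]=R.from_euler('xyz',s['tcp_rot']).as_matrix(); T[:3,3]=s['eef_pos']
        d['W']=T@np.array(d['T_tool_cam'])
    else:
        M=np.eye(4); M[:3,:3]=cv2.Rodrigues(np.array(d['rvec'],float))[0]; M[:3,3]=np.ravel(d['tvec']); d['W']=np.linalg.inv(M)
    return d
def ray(d,u,v):
    k=np.ravel(d['k1'])[0]
    p=cv2.undistortPoints(np.array([[[u,v]]],float),np.array(d['camera_matrix'],float),np.array([k,0,0,0.]))[0,0]
    r=d['W'][:3,:3]@np.array([p[0],p[1],1]); return d['W'][:3,3],r
def onz(d,u,v,z):
    o,r=ray(d,u,v); return o+r*(z-o[2])/r[2]
def proj(d,P):
    p=np.linalg.inv(d['W'])@np.append(P,1); s=p[:2]/p[2]; s=s*(1+np.ravel(d['k1'])[0]*(s@s))
    K=np.array(d['camera_matrix']); return K[:2,:2]@s+K[:2,2]
E
python3 - <<'E'
from h import *
a=snap('scene','a.png');b=snap('side','b.png')
s=sense();print(s['eef_pos'],s['tcp_rot'],s['clock'],a['W'][:3,3],b['W'][:3,3])
import pickle;pickle.dump((a,b),open('v.pkl','wb'))
E
```

```text
[ 263.64529851 -566.20250547  230.63363557] [-3.14035140e+00  9.07670063e-06  4.35780697e-01] 0.1 [1325.43607578  267.1699455  1021.21833062] [-214.4061984   665.52947673  842.65414415]
```

View pics/a.png

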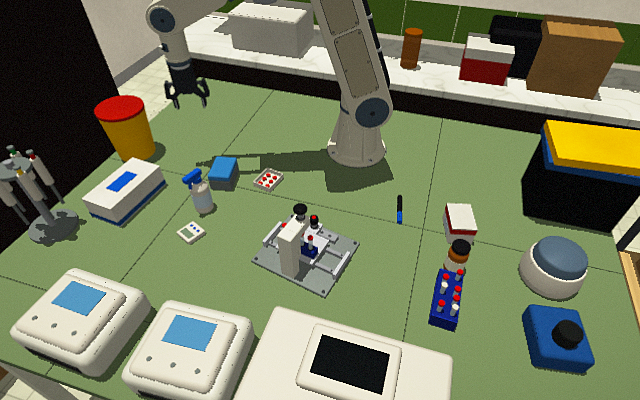

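View pics/b.png

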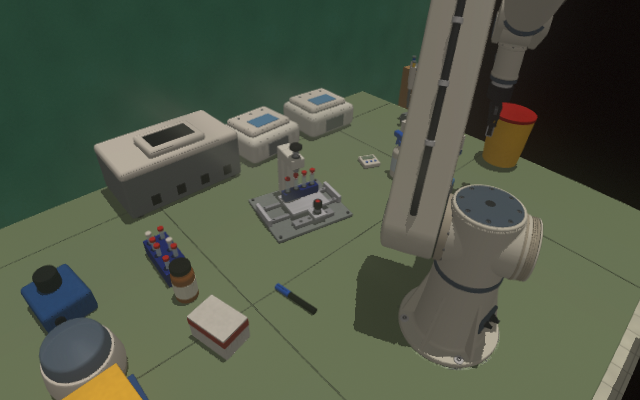

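The scene view shows the press at about (305,250) with the head at (300,209). In the side view the head is at (296,147) and the knob at (318,204).

Run:
```python
from h import *
import pickle
a,b=pickle.load(open('v.pkl','rb'))
print('head',onz(a,300,209,230),onz(b,296,147,230),'knob',onz(b,318,204,72))
o=cv2.resize(a['pixels'][185:305,235:375],None,fx=4,fy=4,interpolation=2)
p=cv2.resize(b['pixels'][130:250,235:375],None,fx=4,fy=4,interpolation=2)
cv2.imwrite('pics/c.png',cv2.resize(np.vstack([o[:300*2],p]),(560,960))[:960]); 
cv2.imwrite('pics/c.png',np.hstack([cv2.resize(o,(400,343)),cv2.resize(p,(400,343))]))
```

```text
head [616.22696492 -19.42937123 230.        ] [602.31130083 -18.23999434 230.        ] knob [499.52077832 -18.99929715  72.        ]
```

View pics/c.png

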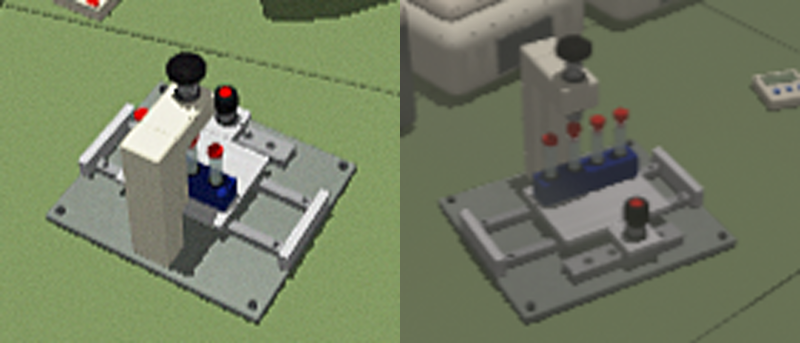

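The crop shows the black head and the knob with a red dot on top in both views, and the base plate's corners. I'll triangulate them.

Run:
```python
from h import *
import pickle
a,b=pickle.load(open('v.pkl','rb'))
A=lambda u,v:(235+u/2.857,185+v/2.857)
B=lambda u,v:(235+(u-400)/2.857,130+v/2.857)
def tri(p,q):
    o1,r1=ray(a,*p);o2,r2=ray(b,*q); r1/=np.linalg.norm(r1);r2/=np.linalg.norm(r2)
    t=np.linalg.lstsq(np.c_[r1,-r2],o2-o1,rcond=None)[0]; x,y=o1+t[0]*r1,o2+t[1]*r2
    return np.round((x+y)/2,1),np.round(np.linalg.norm(x-y),1)
print('head',tri(A(186,68),B(574,49)),'z226',onz(a,*A(186,68),226),onz(b,*B(574,49),226))
print('knobtop',tri(A(226,92),B(636,203)),onz(a,*A(226,92),83),onz(b,*B(636,203),83))
for c in [A(48,218),A(258,322),A(356,166)]: print('cs',onz(a,*c,12))
for c in [B(440,203),B(530,322),B(737,241)]: print('cb',onz(b,*c,12))
for n,l in (('a',[a,A,(48,218),(258,322),(356,166)]),):
    pass
p=[onz(a,*A(*c),12) for c in [(48,218),(258,322),(356,166)]]
q=[onz(b,*B(*c),12) for c in [(440,203),(530,322),(737,241)]]
print(p[1]-p[0],p[2]-p[1],q[1]-q[0],q[2]-q[1])
```

```text
head (array([609.3, -22.6, 224. ]), np.float64(2.1)) z226 [611.8263258  -20.86449925 226.        ] [607.13498454 -21.88974823 226.        ]
knobtop (array([502.7, -18.6,  80.9]), np.float64(2.5)) [505.40963856 -16.71070961  83.        ] [500.99165336 -18.33191835  83.        ]
cs [ 680.99261999 -165.26910974   12.        ]
cs [736.22332718  93.11343963  12.        ]
cs [508.09128212 140.37817065  12.        ]
cb [718.85487594  92.23952934  12.        ]
cb [490.79517033 138.46482955  12.        ]
cb [ 440.52386793 -120.97972441   12.        ]
[ 55.23070719 258.38254937   0.        ] [-228.13204505   47.26473102    0.        ] [-228.05970561   46.22530021    0.        ] [-5.02713024e+01 -2.59444554e+02  1.13686838e-13]
```

```bash
python3 -m jog '[{"z":-2,"spin":0.106,"grip":1},{"z":-2,"spin":0.106,"grip":1},{"z":-2,"spin":0.106,"grip":1},{"z":-2,"spin":0.106,"grip":1},{"z":-2,"spin":0.106,"grip":1},{"z":-2,"spin":0.106,"grip":1}]' 40
python3 -m jog '[{"x":0.9,"y":-3,"grip":1},{"x":0.9,"y":-3,"grip":1},{"x":0.9,"y":-3,"grip":1},{"x":0.9,"y":-3,"grip":1},{"x":0.9,"y":-3,"grip":1},{"x":0.9,"y":-3,"grip":1},{"x":0.9,"y":-3,"grip":1},{"x":0.9,"y":-3,"grip":1},{"x":0.9,"y":-3,"grip":1},{"x":0.9,"y":-3,"grip":1},{"x":0.9,"y":-3,"grip":1},{"x":0.9,"y":-3,"grip":1},{"x":0.9,"y":-3,"grip":1},{"x":0.9,"y":-3,"grip":1},{"x":0.9,"y":-3,"grip":1},{"x":0.9,"y":-3,"grip":1},{"x":0.9,"y":-3,"grip":1},{"x":0.9,"y":-3,"grip":1},{"x":0.9,"y":-3,"grip":1},{"x":0.9,"y":-3,"grip":1}]'
python3 -m jog '[{"grip":1},{"grip":1}]'
python3 - <<'E'
from h import *
import pickle
w=snap('wrist','w.png');pickle.dump(w,open('w.pkl','wb'));s=sense();print(s['eef_pos'],s['tcp_rot'],s['contact_force'],w['W'][:3,3],w['T_tool_cam'])
for P in ([609,-22,236],[502,-20,83]): print(proj(w,P))
E
```

```text
[ 263.66873961 -566.26335494  230.71289457] [-3.14050280e+00 -3.10621340e-05  4.35762186e-01] [-0.16315536 -0.52801492 -0.64580191] [ 325.16716019 -538.11750688  372.64848408] [[ 2.04451616e-04 -9.63704066e-01 -2.66972716e-01  6.76259778e+01]
 [ 9.99999450e-01 -7.75847182e-05  1.04587546e-03  3.33027598e-01]
 [-1.02862744e-03 -2.66972783e-01  9.63703520e-01 -1.42015985e+02]
 [ 0.00000000e+00  0.00000000e+00  0.00000000e+00  1.00000000e+00]]
[13738487.55446029 19524616.28630599]
[-134.79611687 -312.07362712]schema error: expected keys x, y, z, spin, grip
schema error: expected keys x, y, z, spin, grip
schema error: expected keys x, y, z, spin, grip
```

View pics/w.png

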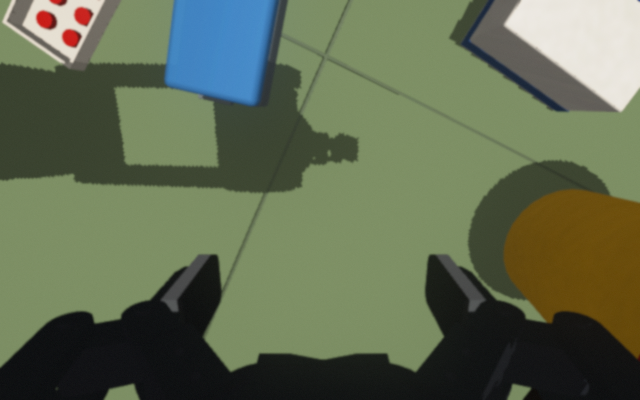

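The view shows only the start area with the open fingers: the moves were refused because every row needs all five keys. I'll retype them in full.

```bash
python3 -m jog '[{"x":0,"y":0,"z":-2,"spin":0.106,"grip":1},{"x":0,"y":0,"z":-2,"spin":0.106,"grip":1},{"x":0,"y":0,"z":-2,"spin":0.106,"grip":1},{"x":0,"y":0,"z":-2,"spin":0.106,"grip":1},{"x":0,"y":0,"z":-2,"spin":0.106,"grip":1},{"x":0,"y":0,"z":-2,"spin":0.106,"grip":1}]' 40
python3 -m jog '[{"x":0.9,"y":-3,"z":0,"spin":0,"grip":1},{"x":0.9,"y":-3,"z":0,"spin":0,"grip":1},{"x":0.9,"y":-3,"z":0,"spin":0,"grip":1},{"x":0.9,"y":-3,"z":0,"spin":0,"grip":1},{"x":0.9,"y":-3,"z":0,"spin":0,"grip":1},{"x":0.9,"y":-3,"z":0,"spin":0,"grip":1},{"x":0.9,"y":-3,"z":0,"spin":0,"grip":1},{"x":0.9,"y":-3,"z":0,"spin":0,"grip":1},{"x":0.9,"y":-3,"z":0,"spin":0,"grip":1},{"x":0.9,"y":-3,"z":0,"spin":0,"grip":1},{"x":0.9,"y":-3,"z":0,"spin":0,"grip":1},{"x":0.9,"y":-3,"z":0,"spin":0,"grip":1},{"x":0.9,"y":-3,"z":0,"spin":0,"grip":1},{"x":0.9,"y":-3,"z":0,"spin":0,"grip":1},{"x":0.9,"y":-3,"z":0,"spin":0,"grip":1},{"x":0.9,"y":-3,"z":0,"spin":0,"grip":1},{"x":0.9,"y":-3,"z":0,"spin":0,"grip":1},{"x":0.9,"y":-3,"z":0,"spin":0,"grip":1},{"x":0.9,"y":-3,"z":0,"spin":0,"grip":1},{"x":0.9,"y":-3,"z":0,"spin":0,"grip":1}]'
python3 -m jog '[{"x":0,"y":0,"z":0,"spin":0,"grip":1},{"x":0,"y":0,"z":0,"spin":0,"grip":1}]'
python3 - <<'E'
from h import *
import pickle
w=snap('wrist','w2.png');pickle.dump(w,open('w.pkl','wb'));s=sense();print(s['eef_pos'],s['tcp_rot'],s['contact_force'],w['W'][:3,3])
for P in ([609,-22,236],[502,-20,83]): print(proj(w,P))
E
```

```text
clock: 0.65
eef_pos: [263.7, -566.3, 352.0]
tcp_rot: [-3.141, 0.0, -0.205]
contact_force: [-0.1, -0.7, 0.3]
opening: 0.145
grasp_force: 0.0
clock: 2.32
eef_pos: [559.9, -12.8, 351.1]
tcp_rot: [3.142, 0.0, -0.2]
contact_force: [0.6, 0.6, 0.4]
opening: -0.0
grasp_force: 0.0
clock: 2.48
eef_pos: [559.7, -13.2, 350.7]
tcp_rot: [3.141, 0.001, -0.198]
contact_force: [0.5, -0.0, -0.0]
opening: 0.005
grasp_force: 0.0
[559.26286915 -14.17755805 350.82435269] [ 3.14098334e+00  1.02846335e-03 -1.98771250e-01] [0.51073321 1.05914564 0.01569975] [626.2965189  -26.62868265 492.62813905]
[320.67766274 130.46316389]
[336.73350885 208.29178246]
```

View pics/w2.png

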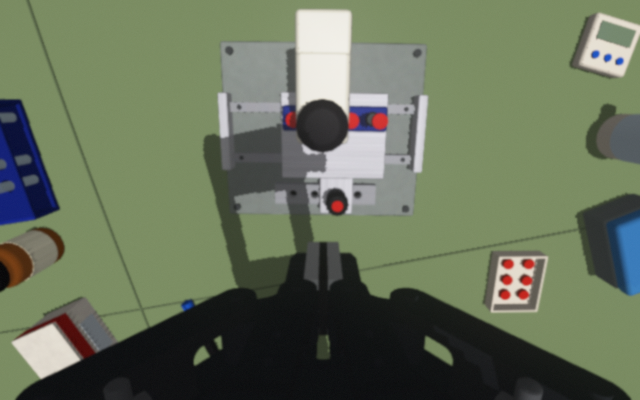

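The wrist view shows the head at about (322,125) and the knob's red dot at (337,206). The plate is square to the image, so the yaw is right.

Run:
```python
from h import *
import pickle
w=pickle.load(open('w.pkl','rb'));im=w['pixels']
m=(im.max(2)<70).astype(np.uint8);m[165:]=0;m[:,:290]=0;m[:,356:]=0
m=cv2.morphologyEx(m,1,np.ones((3,3)) ) if 0 else cv2.morphologyEx(m,cv2.MORPH_OPEN,np.ones((9,9)))
c=max(cv2.findContours(m,0,1)[0],key=cv2.contourArea);e=cv2.minEnclosingCircle(c);print(e,e[1]*2)
hd=onz(w,*e[0],228)
r=((im[...,2]>150)&(im[...,1]<90)).astype(np.uint8);r[:190]=0;r[222:]=0;r[:,:320]=0;r[:,355:]=0
v,u=np.nonzero(r);kn=onz(w,u.mean(),v.mean(),83);print(len(u),hd,kn)
T=np.array([[.98,-.199],[-.199,-.98]]);s=sense()
print('knob-head (capper -105,-20)',np.array([[.98,-.199],[.199,.98]])@(kn-hd)[:2])
print('tool shift head',T@(hd[:2]-s['eef_pos'][:2]),'knob',T@(kn[:2]-s['eef_pos'][:2]))
```

```text
((321.28570556640625, 125.42857360839844), 25.573131561279297) 51.146263122558594
88 [612.01822719 -23.03796986 228.        ] [505.02384941 -20.83409361  83.        ]
knob-head (capper -105,-20) [-105.29306159  -19.13208246]
tool shift head [53.46347282 -1.81511268] knob [-51.82958877  17.31696978]
```

```bash
python3 -m jog '[{"x":2.65,"y":-0.1,"z":0,"spin":0,"grip":1},{"x":2.65,"y":-0.1,"z":0,"spin":0,"grip":1},{"x":0,"y":0,"z":3,"spin":0,"grip":1},{"x":0,"y":0,"z":3,"spin":0,"grip":1},{"x":0,"y":0,"z":3,"spin":0,"grip":1},{"x":0,"y":0,"z":1.5,"spin":0,"grip":1},{"x":0,"y":0,"z":0.5,"spin":0,"grip":1},{"x":0,"y":0,"z":0.3,"spin":0,"grip":1},{"x":0,"y":0,"z":0.3,"spin":0,"grip":1},{"x":0,"y":0,"z":0,"spin":0,"grip":1}]'
python3 -m jog '[{"x":0,"y":0,"z":0.3,"spin":0,"grip":1},{"x":0,"y":0,"z":0.3,"spin":0,"grip":1},{"x":0,"y":0,"z":0.2,"spin":0,"grip":1},{"x":0,"y":0,"z":0,"spin":0,"grip":1},{"x":0,"y":0,"z":0,"spin":0,"grip":1}]'
```

```text
clock: 3.37
eef_pos: [612.4, -23.6, 236.3]
tcp_rot: [3.142, -0.002, -0.201]
contact_force: [1.0, -0.0, 0.2]
opening: 0.0
grasp_force: 0.0
clock: 3.78
eef_pos: [612.7, -23.3, 228.0]
tcp_rot: [3.141, -0.002, -0.2]
contact_force: [-0.0, -3.2, 5.7]
opening: 0.003
grasp_force: 2.7
```

```bash
python3 -m jog '[{"x":0,"y":0,"z":0.3,"spin":0,"grip":1},{"x":0,"y":0,"z":0.3,"spin":0,"grip":1},{"x":0,"y":0,"z":0.2,"spin":0,"grip":1},{"x":0,"y":0,"z":0,"spin":0,"grip":1},{"x":0,"y":0,"z":0,"spin":0,"grip":1}]'
python3 -m jog '[{"x":0,"y":0,"z":0.1,"spin":0,"grip":1},{"x":0,"y":0,"z":0.1,"spin":0,"grip":1},{"x":0,"y":0,"z":0,"spin":0,"grip":1},{"x":0,"y":0,"z":0,"spin":0,"grip":1}]'
```

```text
clock: 4.2
eef_pos: [612.8, -23.3, 221.0]
tcp_rot: [3.141, -0.003, -0.2]
contact_force: [-2.4, -3.1, 12.8]
opening: 0.001
grasp_force: 6.2
clock: 4.53
eef_pos: [612.9, -23.3, 220.9]
tcp_rot: [3.142, -0.004, -0.2]
contact_force: [-7.0, -3.2, 26.6]
opening: -0.003
grasp_force: 13.4
```

```bash
python3 -m jog '[{"x":0,"y":0,"z":0,"spin":0,"grip":1},{"x":0,"y":0,"z":-0.7,"spin":0,"grip":1},{"x":0,"y":0,"z":-1.5,"spin":0,"grip":1},{"x":0,"y":0,"z":-3.5,"spin":0,"grip":1},{"x":0,"y":0,"z":-3.5,"spin":0,"grip":1},{"x":0,"y":0,"z":-3.5,"spin":0,"grip":1},{"x":-2.1,"y":0.38,"z":0,"spin":0,"grip":0.8},{"x":-2.1,"y":0.38,"z":0,"spin":0,"grip":0.4},{"x":-2.1,"y":0.38,"z":0,"spin":0,"grip":0},{"x":-2.1,"y":0.38,"z":0,"spin":0,"grip":0},{"x":-2.1,"y":0.38,"z":0,"spin":0,"grip":0},{"x":0,"y":0,"z":0,"spin":0,"grip":0},{"x":0,"y":0,"z":0,"spin":0,"grip":0}]'
python3 - <<'E'
from h import *
import pickle
w=snap('wrist','w3.png');s=sense();print(s['eef_pos'],s['tcp_rot'],s['qpos']);im=w['pixels']
u0,v0=proj(w,[505,-20.8,83]).astype(int);print(u0,v0)
r=((im[...,2]>150)&(im[...,1]<90)).astype(np.uint8)
n,_,st,c=cv2.connectedComponentsWithStats(r)
for i in range(1,n):
    if st[i,4]>40: print(c[i],st[i,4],onz(w,*c[i],83))
E
```

```text
clock: 5.62
eef_pos: [504.7, -20.4, 344.5]
tcp_rot: [-3.141, -0.0, -0.2]
contact_force: [0.6, 0.3, -0.0]
opening: 0.98
grasp_force: 0.0
[505.43308403 -20.4485645  344.48252412] [-3.14111735e+00 -7.09163534e-04 -2.00008958e-01] [-4.36440514e-02  6.88327590e-02  1.74036105e+00  3.69589061e-04
  1.33162433e+00  1.72707365e+00]
322 164
[334.66666667  66.25396825] 189 [609.61301851 -55.47082739  83.        ]
[364.57345972  66.55924171] 211 [602.84235771 -87.65785734  83.        ]
[504.04477612 233.29850746] 67 [ 375.15257256 -227.05264235   83.        ]
[525.58571429 233.17142857] 70 [ 369.690317   -254.26048301   83.        ]
[503.140625 250.4375  ] 64 [ 351.88388115 -224.59203342   83.        ]
[523.90410959 251.01369863] 73 [ 345.50296144 -251.15519107   83.        ]
[501.2295082  266.27868852] 61 [ 330.02835963 -220.89923993   83.        ]
[520.453125 266.203125] 64 [ 324.8554876  -245.84587409   83.        ]
```

View pics/w3.png

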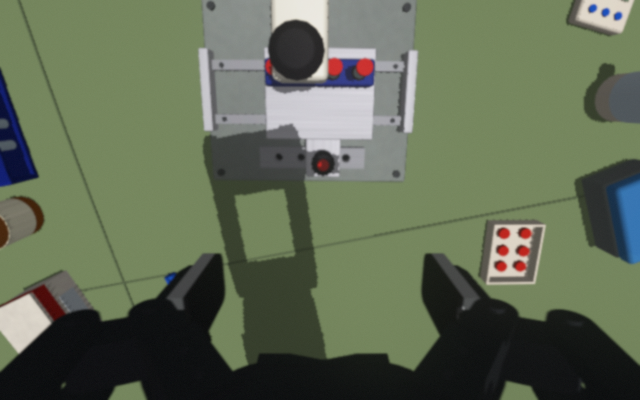

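The knob is at (322,162), within about 2 mm of the prediction. I'll go down, turning the tool by 0.8 rad so that the wrist camera stays clear of the press head.

```bash
python3 -m jog '[{"x":0,"y":0,"z":2,"spin":0.115,"grip":0},{"x":0,"y":0,"z":2,"spin":0.115,"grip":0},{"x":0,"y":0,"z":2,"spin":0.115,"grip":0},{"x":0,"y":0,"z":2,"spin":0.115,"grip":0},{"x":0,"y":0,"z":2,"spin":0.115,"grip":0},{"x":0,"y":0,"z":2,"spin":0.115,"grip":0},{"x":0,"y":0,"z":2,"spin":0.11,"grip":0},{"x":0,"y":0,"z":3,"spin":0,"grip":0},{"x":0,"y":0,"z":3,"spin":0,"grip":0},{"x":0,"y":0,"z":3,"spin":0,"grip":0},{"x":0,"y":0,"z":2,"spin":0,"grip":0},{"x":0,"y":0,"z":2,"spin":0,"grip":0},{"x":0,"y":0,"z":1.5,"spin":0,"grip":0},{"x":0,"y":0,"z":0.9,"spin":0,"grip":0},{"x":0,"y":0,"z":0,"spin":0,"grip":0},{"x":0,"y":0,"z":0,"spin":0,"grip":0}]' 40
```

```text
clock: 7.0
eef_pos: [505.6, -20.6, 50.0]
tcp_rot: [3.141, 0.0, -1.0]
contact_force: [-0.5, -0.4, 0.1]
opening: 1.0
grasp_force: 0.0
```

```bash
python3 -m jog '[{"x":0,"y":0,"z":0,"spin":0,"grip":0.4},{"x":0,"y":0,"z":0,"spin":0,"grip":0.6},{"x":0,"y":0,"z":0,"spin":0,"grip":0.8},{"x":0,"y":0,"z":0,"spin":0,"grip":1},{"x":0,"y":0,"z":0,"spin":0,"grip":1},{"x":0,"y":0,"z":0,"spin":0,"grip":1},{"x":0,"y":0,"z":0,"spin":0,"grip":1},{"x":0,"y":0,"z":0,"spin":0,"grip":1}]' 40
```

```text
clock: 7.67
eef_pos: [505.3, -20.7, 50.9]
tcp_rot: [-3.141, -0.0, -1.0]
contact_force: [-3.1, 0.6, 6.6]
opening: 0.303
grasp_force: 38.9
```

```bash
python3 -m jog '[{"x":0,"y":0,"z":0,"spin":0,"grip":1},{"x":0,"y":0,"z":-0.3,"spin":0,"grip":1},{"x":0,"y":0,"z":-0.3,"spin":0,"grip":1},{"x":0,"y":0,"z":-0.3,"spin":0,"grip":1},{"x":0,"y":0,"z":-0.3,"spin":0,"grip":1},{"x":0,"y":0,"z":-0.1,"spin":0,"grip":1},{"x":0,"y":0,"z":0,"spin":0,"grip":1},{"x":0,"y":0,"z":0,"spin":0,"grip":1}]' 60
```

```text
clock: 8.33
eef_pos: [505.3, -20.7, 63.2]
tcp_rot: [-3.141, -0.0, -1.0]
contact_force: [3.4, 0.6, -8.4]
opening: 0.301
grasp_force: 59.4
```

```bash
python3 -m jog '[{"x":-0.36,"y":-0.35,"z":0,"spin":0,"grip":1},{"x":-0.36,"y":-0.35,"z":0,"spin":0,"grip":1},{"x":-0.36,"y":-0.35,"z":0,"spin":0,"grip":1},{"x":-0.36,"y":-0.35,"z":0,"spin":0,"grip":1},{"x":-0.36,"y":-0.35,"z":0,"spin":0,"grip":1},{"x":-0.36,"y":-0.35,"z":0,"spin":0,"grip":1},{"x":0,"y":0,"z":0,"spin":0,"grip":1},{"x":0,"y":0,"z":0,"spin":0,"grip":1}]'
```

```text
clock: 9.0
eef_pos: [511.7, 9.5, 63.4]
tcp_rot: [-3.141, -0.0, -1.0]
contact_force: [5.5, 0.3, -8.4]
opening: 0.295
grasp_force: 59.5
```

```bash
python3 -m jog '[{"x":0.03,"y":0.03,"z":0.3,"spin":0,"grip":1},{"x":0,"y":0,"z":0.3,"spin":0,"grip":1},{"x":0,"y":0,"z":0.3,"spin":0,"grip":1},{"x":0,"y":0,"z":0.3,"spin":0,"grip":1},{"x":0,"y":0,"z":0.1,"spin":0,"grip":1},{"x":0,"y":0,"z":0,"spin":0,"grip":1},{"x":0,"y":0,"z":0,"spin":0,"grip":1}]'
```

```text
clock: 9.58
eef_pos: [511.5, 8.4, 51.0]
tcp_rot: [-3.141, -0.0, -1.0]
contact_force: [0.3, 0.7, 5.8]
opening: 0.296
grasp_force: 61.3
```

Height and down-force match the first hole. I'll confirm that the pin is locked with a small sideways push and look at the side view.

```bash
python3 -m jog '[{"x":-0.14,"y":-0.14,"z":0,"spin":0,"grip":1},{"x":-0.14,"y":-0.14,"z":0,"spin":0,"grip":1},{"x":0,"y":0,"z":0,"spin":0,"grip":1}]'
python3 -m jog '[{"x":0.14,"y":0.14,"z":0,"spin":0,"grip":1},{"x":0.14,"y":0.14,"z":0,"spin":0,"grip":1},{"x":0,"y":0,"z":0,"spin":0,"grip":1},{"x":0,"y":0,"z":0,"spin":0,"grip":1}]'
python3 - <<'E'
from h import *
b=snap('side','s1.png');a=snap('scene','s2.png')
cv2.imwrite('pics/s.png',np.hstack([cv2.resize(d['pixels'][y:y+120,235:375],(400,343),interpolation=2) for d,y in((a,185),(b,130))]))
E
```

```text
clock: 9.83
eef_pos: [511.9, 10.4, 51.0]
tcp_rot: [3.14, -0.002, -0.999]
contact_force: [-0.6, -15.0, 8.7]
opening: 0.298
grasp_force: 61.3
clock: 10.17
eef_pos: [511.4, 8.0, 51.0]
tcp_rot: [-3.141, -0.001, -1.0]
contact_force: [1.3, -2.1, 6.2]
opening: 0.297
grasp_force: 61.0
```

View pics/s.png

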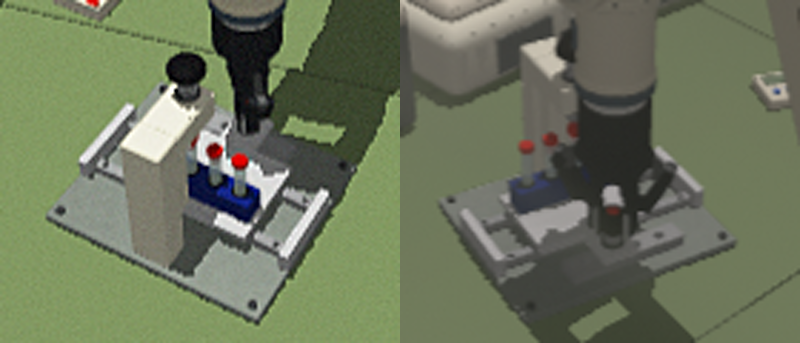

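The press head is up at (186,68), the same pixel as before. The nest has shifted one tube along: the end cap moved from (215,151) to (240,160). A 15 N sideways reaction shows the pin is locked, and the knob is still gripped.

```bash
python3 -c "
from rig import *
print(sign_off())"
```

```text
the job is handed in; nothing more can be done
None
```

The job is handed in with no verdict shown. The head was pushed to its stop (26.6 N measured) and sprang back, and the carriage was moved one hole on. The pin is locked there (15 N reaction to a sideways push), and the knob is still gripped at about 61 N.

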